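# Seat a filter housing's end cap with the bar clamp and back the jaw off

## Robot

A 6-joint arm with a two-finger parallel gripper is mounted at the origin on the work surface. World frame = base frame: x ahead of the robot, y to its left, z up, the work surface at z = 0. Lengths are in mm, angles in rad, forces in N, time in s.
With the tool pointing down it reaches from about 350 to 775 mm from the base axis. Payload 7.3 kg.
Tool frame: the origin (TCP) lies on the centre line of the jaws, within the pads' length; the fingertips stand 17 mm ahead of it and the grasp point (between the pads) lies 2 mm behind it; z points along the fingers, y is the line along which they close (so a half turn about z gives the same grasp; the last joint's range is limited). The gripper opens to 92 mm and grips with 3 to 60 N. Pads are 19 mm wide; open, the fingers measure 130 mm over their backs; the gripper's body (75 mm by 190 mm) begins 47 mm behind the grasp point.
Start: joints at [-0.146, 0.342, 1.524, -0, 1.275, -0.146], TCP at [525.017, 0.02, 243.741] pointing down, gripper open.
Joint ranges: [-2.53, 2.53], [-0.77, 2.02], [0.04, 2.7], [-1, 4.14], [0.28, 2.66], [-3.11, 3.11]. Speed limits (rad/s): [2.57, 2.57, 3.14, 3.14, 3.14, 3.14].

## Interface

Orientations are given as [roll, pitch, yaw] about the fixed x, y, z axes, in that order (R = Rz(yaw) Ry(pitch) Rx(roll)).
In Python, from plant import bot gives the robot as it stands. The module is installed in compiled form; this text tells all that it offers.
- The arm moves only by the shell command python3 -m pendant 'ROWS'. ROWS is JSON, a list of rows, each a list of 3 entries, a list of its own where there are three numbers: the shift along the world's x, y, z as a fraction of full scale, then the turn, a rotation vector about the world's x, y, z as a fraction of full scale, then the opening, from -1 (shut) to 1 (fully open), so that 0 is half open. In form: [[[tx, ty, tz], [rx, ry, rz], claw], ...]. A call has exactly 10 rows; each row shifts and turns the commanded pose from where the row before left it; what a row does not reach is not made up. Full scale, the value 1, is 30 mm for a shift and 0.12 rad for a turn. A row lasts 1/12 s, in which the tool goes at most 41.7 mm and 7.16 degrees, less where a joint would pass 70% of its speed; a pose out of reach is approached as far as the arm can. A call with a number of a shift or a turn outside -1 to 1 is refused whole. A call with a gripper value outside its range is refused whole. The fingers move at their own pace and stop on an object; the grip force is fixed at half the most. Time passes only in rows, so rows that do not move let the fingers close, or fill a call up. It gives the time, the measured TCP pose, the force, the opening and the grip force at its end, in the units of the state.
- bot.get_obs(): the state, without advancing time (a new reading comes with each control period).
- bot.capture(name): name is "scene" or "side" or "wrist"; returns the picture (420x560x3 uint8, blue, green, red); there is no depth.
- bot.camera_params(name): a dict with "fovy" (degrees; the focal length in pixels is half the picture's height over the tangent of half this angle, whatever the lens; pixels are square), "cx", "cy" (the principal point, pixels), "camera_from_world" (4x4, takes a point from world to camera coordinates). Camera axes: x right, y down, z forward; pixel columns grow to the right and rows downward; lengths in mm; the calibration is good to about 2 mm. A picture is of the moment at which its call begins: read the wrist's pose just before it. camera_params takes no time and is no camera call; for the wrist camera it gives the pose at the moment of the call.
- bot.close_job(): hands the job in; it is judged then, once.
The state is a dict: "time": time; "joint_positions": joint angles; "dq": joint speeds; "tau": joint torques, N m; "tool_pos": TCP position; "tcp_rot": TCP orientation; "contact_force": force on the tool from outside, world axes, zero at the start; "moment": the same for the moment, N m; "grip_width": finger opening in mm; "finger_force": force on a finger pad.
Only numpy, scipy, OpenCV 4.12 (cv2) and the standard library are available. Lean on these libraries where they do the work, as an engineer would, in place of code of your own. Each camera call takes 0.05 s, during which the arm holds its last target. There are 200 camera calls.

## Task

Press the end cap fully home into the clear filter housing by pumping the bar clamp's trigger, and stop as soon as the cap is home and the trigger goes hard; then hold the release lever down while you slide the jaw all the way back to its stop, and let go. Work gently, never pressing on any part of the clamp with more than 30 N, and leave the other things on the bench where they are.

Things in the scene. Friction and masses are not known exactly. Their poses are not given: they have to be found in the camera images.
- clamp: bench bar clamp: aluminium base plate 405 x 100 x 10 mm, fixed to the bench, with a toothed steel bar (16 mm wide, top 44.5 mm up), the jaw that slides on it, and the filter housing. Its x axis runs along the bar from the trigger end to the housing, z is up. Origin on the bench below the bar's middle line; the plate spans x = -150 to +255 mm, y = -50 to +50 mm
- jaw (a joint): travel of the jaw along the clamp's +x, m: 0 = fully back against a hard stop, 0.095 = front end. A ratchet with 6 mm teeth lets it move forward only (3 N of drag) unless the release lever is pressed; after a part stroke of the trigger it drops back by up to one tooth. The jaw carries the trigger and the release lever
- jaw_face (a point): centre of the front face of the jaw's rubber disc (30 mm across, 72 mm above the bench), which pushes on the cap and gives about 1 mm per 40 N. Behind the disc stands the jaw's steel plate, 52 mm wide, top 96 mm above the bench, its rear face 18 mm behind this point
- trigger (a joint): angle of the trigger, rad: 0 = up (spring return), 0.50 = fully down on a hard stop. Going down it walks the jaw forward 33 mm per rad (less under load); a free stroke to 0.45 or more gains two teeth (12 mm), a loaded one one or two. Let it rise fully between strokes. On the pad: 2 to 7 N when free, 11 to 19 N while the cap slides; with the cap home the force climbs steeply past 20 N part-way down
- trigger_pad (a point): centre of the top of the black trigger pad, 50 mm along the clamp x 42 mm wide, pressed from above. It moves with trigger and jaw; 102 mm above the bench at rest, 56 mm fully down. Its hinge lies 98 mm behind jaw_face, 65 mm above the bench; the arm, 95 mm, points to clamp -x, rising 0.35 rad at rest, 0.15 rad below level fully down; the pad's top lies 5 mm above the arm's line
- release (a joint): angle of the release lever, rad: 0 = at rest (spring return), 0.28 = fully pressed on a hard stop; above about 0.22 the jaw slides both ways (3 N of drag). A full press takes about 8 N (up to 13 N if the jaw is still loaded) at the pad's centre and must be kept up while the jaw is slid back. Its hinge lies across the clamp, 83 mm behind jaw_face and 42 mm above the bench
- release_pad (a point): centre of the top of the release lever's bare steel thumb pad, 36 x 36 mm, between trigger and jaw plate, 54 mm above the bench; fully pressed it sinks 9 mm. Along its rear edge (towards clamp -x), its front face 17 mm behind this point, stands a lip 10 mm high for a fingertip to push the jaw back by. The jaw's plate begins 32 mm in front of this point and stands 42 mm above the pad
- cap (a joint): travel of the end cap into the housing, m: 0 = as far out as it goes, 0.014 = fully home, its flange against the housing's mouth. A tight seal holds it with about 32 N wherever it is left
- cap_face (a point): centre of the outer face of the grey end cap, a round flange 44 mm across and 10 mm thick that faces the jaw, axis 72 mm above the bench
- housing_mouth (a point): centre of the mouth of the clear filter housing (tube 44 mm across, 110 mm long, fixed in saddles on the base plate); the cap is home when cap_face is 10 mm in front of this point
- spare_ring: bystander: black rubber ring, 44 mm across, 8 mm high, lying beside the clamp; origin at the middle of its underside as built
- spare_cap: bystander: loose spare cap like the fitted one, 44 mm across, 36 mm high, standing on its flange beside the clamp; origin at the middle of its underside as built
- wrench: bystander: wrench, 160 mm long, lying beside the clamp; origin at the middle of its underside as built
- beaker: bystander: glass beaker, 70 mm across, 85 mm high; origin at the middle of its underside as built
- reagent: bystander: amber bottle, 60 mm across, 130 mm high; origin at the middle of its underside as built
- mug: bystander: mug, 76 mm across, 90 mm high; origin at the middle of its underside as built
- jar: bystander: white jar, 56 mm across, 70 mm high; origin at the middle of its underside as built

How it is judged:
By the outcome, as a careful person would: the job done as asked, in the order asked, and still so for the second after the job is handed in, with the robot touching nothing.
It also fails if it takes over 64 s, if anything falls off the work surface, if the arm or the gripper's body presses on something with over 40 N, if the wrist force passes 120 N, or if a joint passes its speed limit or range.

## Working session

There is one attempt and no reset: what is moved stays moved. The work goes in short steps, Python scripts to look and compute and a shell command to move; the robot and the scene stay as the last step left them, time stands still between calls to the robot, and variables do not carry over. Pictures are saved under pics/ and viewed, at most 10 in all, crops included, and the job is handed in when it is done.

```bash
mkdir -p pics
python3 - <<'E'
from plant import bot
import cv2,numpy as np
for n in("scene","side"):
    p=bot.camera_params(n);print(n,p["fovy"],p["cx"],p["cy"],np.round(p["camera_from_world"],4).tolist())
    cv2.imwrite(f"pics/{n}0.png",bot.capture(n))
o=bot.get_obs();print({k:np.round(v,3) for k,v in o.items()})
E
```

```text
scene 45.97154525050073 289.0280894017434 206.5568953241895 [[0.8258, 0.564, -0.0063, -474.8517], [0.3624, -0.5391, -0.7603, -201.1698], [-0.4322, 0.6256, -0.6495, 1544.9491], [0.0, 0.0, 0.0, 1.0]]
side 54.475368563452335 274.66715972656493 212.23665941320021 [[-0.8985, -0.4389, 0.0072, 543.9029], [-0.2863, 0.5735, -0.7676, 273.1528], [0.3327, -0.6917, -0.6409, 655.9105], [0.0, 0.0, 0.0, 1.0]]
{'time': np.float64(0.1), 'joint_positions': array([-0.146,  0.343,  1.525,  0.   ,  1.275, -0.146]), 'dq': array([-0.001,  0.   , -0.003, -0.   ,  0.001, -0.   ]), 'tau': array([ 1.0000e-03, -4.3200e+01, -2.4469e+01,  7.2000e-02,  5.3000e-02,
       -0.0000e+00]), 'tool_pos': array([5.24684e+02, 7.30000e-02, 2.43126e+02]), 'tcp_rot': array([-3.14 , -0.   ,  1.571]), 'contact_force': array([-0.21 ,  1.067, -0.166]), 'moment': array([ 0.02 , -0.027, -0.01 ]), 'finger_force': np.float64(0.0), 'grip_width': np.float64(91.495)}
```

View pics/scene0.png

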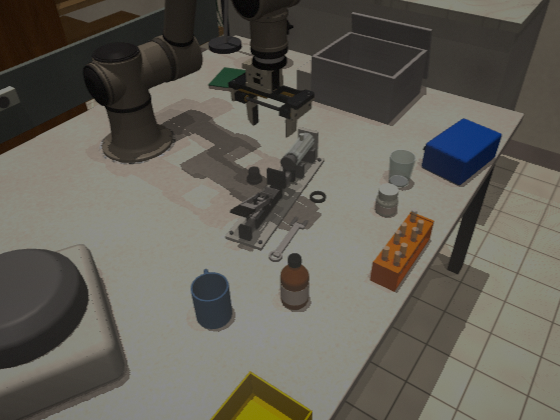

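View pics/side0.png

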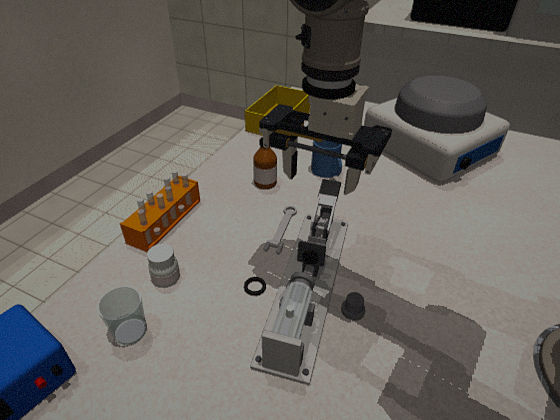

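```bash
cat > h.py <<'E'
import cv2,numpy as np
from plant import bot
def ray(p,u,v):
    M=np.array(p["camera_from_world"]);f=210/np.tan(np.radians(p["fovy"]/2))
    d=M[:3,:3].T@np.array([(u-p["cx"])/f,(v-p["cy"])/f,1]);return -M[:3,:3].T@M[:3,3],d
def onz(p,u,v,z):
    c,d=ray(p,u,v);return c+d*(z-c[2])/d[2]
def proj(p,X):
    M=np.array(p["camera_from_world"]);f=210/np.tan(np.radians(p["fovy"]/2))
    q=M[:3,:3]@X+M[:3,3];return np.array([p["cx"]+f*q[0]/q[2],p["cy"]+f*q[1]/q[2]])
def bright(i,g=.55): return (255*(i/255.)**g).astype(np.uint8)
E
python3 - <<'E'
from h import *
a=bright(cv2.imread("pics/scene0.png"))[125:255,220:335];b=bright(cv2.imread("pics/side0.png"))[175:385,240:360]
a=cv2.resize(a,None,fx=4,fy=4,interpolation=2);b=cv2.resize(b,None,fx=2.8,fy=2.8,interpolation=2)
o=np.zeros((590,800,3),np.uint8);o[:520,:460]=a;o[:588,462:798]=b;cv2.imwrite("pics/c1.png",o)
E
```

```text
(no output)
```

View pics/c1.png

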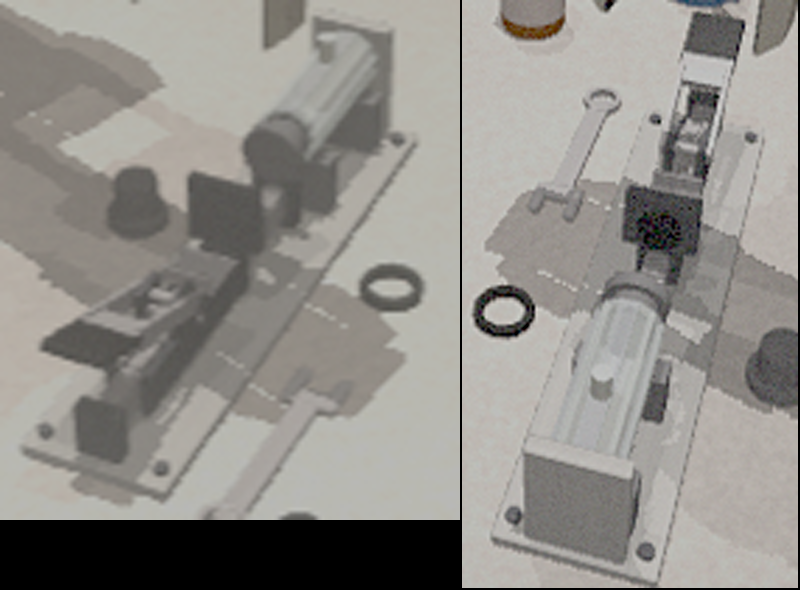

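Run:
```python
from h import *
S=bot.camera_params("scene");D=bot.camera_params("side")
s=lambda u,v:(220+u/4-.4,125+v/4-.4); d=lambda u,v:(240+(u-462)/2.8-.3,175+v/2.8-.3)
P=lambda n,p,uv,z:print(n,np.round(onz(p,*uv,z),1))
P("s rearL",S,s(22,446),10);P("s rearR",S,s(165,494),10);P("s frontR",S,s(415,133),10)
P("d frontR",D,d(495,537),10);P("d frontL",D,d(658,580),10);P("d rearL",D,d(763,138),10);P("d rearR",D,d(645,118),10)
for q in((688,12),(742,20),(733,58),(683,48)):P("d pad",D,d(*q),102)
for q in((45,345),(75,318),(143,335),(110,367)):P("s pad",S,s(*q),102)
for q in((627,187),(701,193)):P("d plate",D,d(*q),96)
for q in((190,173),(264,193)):P("s plate",S,s(*q),96)
P("s cap",S,s(272,153),72); P("d captop",D,d(640,275),94)
```

```text
s rearL [ 508.6 -178.9   10. ]
s rearR [ 605.5 -163.1   10. ]
s frontR [534.8 238.   10. ]
d frontR [530.9 238.2  10. ]
d frontL [436.4 220.5  10. ]
d rearL [ 502.  -165.5   10. ]
d rearR [ 597.9 -145.8   10. ]
d pad [ 580.4 -179.   102. ]
d pad [ 538.3 -187.9  102. ]
d pad [ 528.2 -138.   102. ]
d pad [ 566.6 -132.9  102. ]
s pad [ 534.3 -176.2  102. ]
s pad [ 533.5 -147.8  102. ]
s pad [ 575.7 -137.7  102. ]
s pad [ 577.  -170.3  102. ]
d plate [546.4  20.2  96. ]
d plate [500.1   3.6  96. ]
s plate [499.3  11.9  96. ]
s plate [551.1  20.7  96. ]
s cap [511.4  87.2  72. ]
d captop [508.8  86.4  94. ]
```

```bash
python3 - <<'E'
from h import *
S=bot.camera_params("scene")
for q in((212,318),(294,300),(275,258),(387,210)):print(np.round(onz(S,*q,0),0))
E
python3 -m pendant '[[[0.12,-0.66,-0.44],[0,0,0.18],-1],[[0.12,-0.66,-0.44],[0,0,0.18],-1],[[0.12,-0.66,-0.44],[0,0,0.18],-1],[[0.12,-0.66,-0.44],[0,0,0.18],-1],[[0.12,-0.66,-0.44],[0,0,0.18],-1],[[0.12,-0.66,-0.44],[0,0,0.18],-1],[[0.12,-0.66,-0.44],[0,0,0.18],-1],[[0.12,-0.66,-0.44],[0,0,0.18],-1],[[0,0,0],[0,0,0],-1],[[0,0,0],[0,0,0],-1]]'
python3 - <<'E'
from h import *
W=bot.camera_params("wrist");print(W)
cv2.imwrite("pics/w1.png",bright(bot.capture("wrist")))
E
```

```text
[ 637. -376.    0.]
[ 753. -241.    0.]
[ 646. -163.    0.]
[789. 140.   0.]
time: 0.93
tool_pos: [553.1, -158.9, 136.9]
tcp_rot: [-3.139, -0.002, 1.741]
contact_force: [1.1, -0.2, -0.4]
grip_width: 29.6
finger_force: 0.0
{'fovy': 68.3527553563748, 'cx': 287.27834769430285, 'cy': 209.29722256397662, 'camera_from_world': array([[ 9.85470289e-01,  1.69843970e-01, -1.15551116e-03,
        -5.18770991e+02],
       [ 1.62842826e-01, -9.42870791e-01,  2.90649076e-01,
        -2.44746321e+02],
       [ 4.82754953e-02, -2.86614195e-01, -9.56829023e-01,
         2.18722394e+02],
       [ 0.00000000e+00,  0.00000000e+00,  0.00000000e+00,
         1.00000000e+00]])}
```

View pics/w1.png

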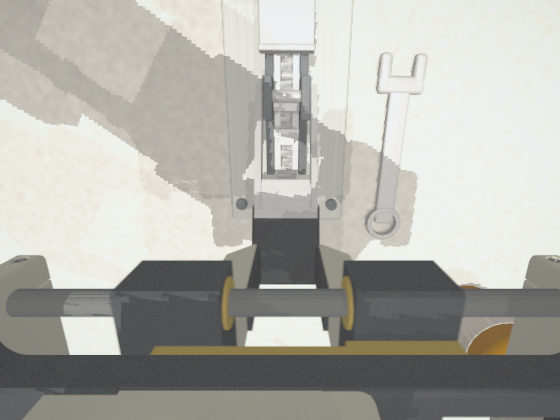

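```bash
python3 - <<'E'
from h import *
W=bot.camera_params("wrist")
print(onz(W,253,219,94),onz(W,319,219,94))
E
python3 -m pendant '[[[0,0,-0.1],[0,0,0],-1],[[0,0,-0.1],[0,0,0],-1],[[0,0,-0.1],[0,0,0],-1],[[0,0,-0.1],[0,0,0],-1],[[0,0,0],[0,0,0],-1],[[0,0,0],[0,0,0],-1],[[0,0,0],[0,0,0],-1],[[0,0,0],[0,0,0],-1],[[0,0,0],[0,0,0],-1],[[0,0,0],[0,0,0],-1]]'
```

```text
[ 529.93231964 -145.31406872   94.        ] [ 571.34367853 -138.13689832   94.        ]
time: 1.82
tool_pos: [553.9, -158.4, 126.3]
tcp_rot: [3.141, 0.0, 1.743]
contact_force: [0.3, 0.3, -0.4]
grip_width: 0.4
finger_force: 0.0
```

```bash
python3 -m pendant '[[[0.01,-0.1,-0.185],[0,0,0],-1],[[-0.005,0.03,-0.185],[0,0,0],-1],[[-0.005,0.03,-0.185],[0,0,0],-1],[[-0.005,0.03,-0.185],[0,0,0],-1],[[-0.005,0.03,-0.185],[0,0,0],-1],[[-0.005,0.03,-0.185],[0,0,0],-1],[[-0.005,0.03,-0.185],[0,0,0],-1],[[-0.005,0.04,-0.185],[0,0,0],-1],[[-0.005,0.04,-0.185],[0,0,0],-1],[[0,0,0],[0,0,0],-1]]'
```

```text
time: 2.65
tool_pos: [552.6, -152.0, 75.0]
tcp_rot: [-3.141, -0.003, 1.743]
contact_force: [0.9, 3.7, 5.1]
grip_width: 0.4
finger_force: 2.4
```

```bash
python3 -m pendant '[[[0,0.01,0.22],[0,0,0],-1],[[0,0.01,0.22],[0,0,0],-1],[[0,0.01,0.22],[0,0,0],-1],[[0,0.01,0.22],[0,0,0],-1],[[0,0.01,0.22],[0,0,0],-1],[[0,0.01,0.22],[0,0,0],-1],[[0,0.01,0.22],[0,0,0],-1],[[0,0,0.16],[0,0,0],-1],[[0,0,0],[0,0,0],-1],[[0,0,0],[0,0,0],-1]]'
python3 - <<'E'
from h import *
W=bot.camera_params("wrist");i=bot.capture("wrist")
cv2.imwrite("pics/w2.png",bright(i))
g=cv2.cvtColor(i,6);print(g[180:260:4,286])
cv2.imwrite("pics/d2.png",bot.capture("side"))
a=bright(bot.capture("scene"))[125:255,220:335];b=bright(bot.capture("side"))[175:385,240:360]
a=cv2.resize(a,None,fx=4,fy=4,interpolation=2);b=cv2.resize(b,None,fx=2.8,fy=2.8,interpolation=2)
o=np.zeros((590,800,3),np.uint8);o[:520,:460]=a;o[:588,462:798]=b;cv2.imwrite("pics/c2.png",o)
E
```

```text
time: 3.48
tool_pos: [553.0, -151.7, 127.4]
tcp_rot: [3.141, 0.001, 1.744]
contact_force: [0.1, -0.4, -0.2]
grip_width: 0.2
finger_force: 0.0
[124 212 209 209 135 134 130 131 129 114 112  33  33  29  32  30  30  29
  24  24]
```

View pics/c2.png

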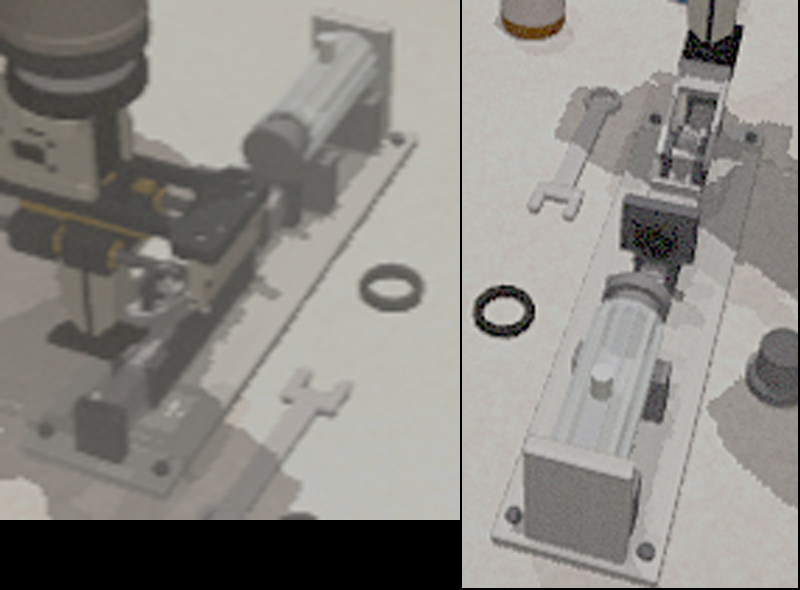

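```bash
python3 - <<'E'
from h import *
print(onz(bot.camera_params("wrist"),286,223,94))
E
D='' ; python3 -m pendant '[[[-0.01,0.06,-0.19],[0,0,0],-1],[[-0.005,0.03,-0.19],[0,0,0],-1],[[-0.005,0.03,-0.19],[0,0,0],-1],[[-0.005,0.03,-0.19],[0,0,0],-1],[[-0.005,0.03,-0.19],[0,0,0],-1],[[-0.005,0.03,-0.19],[0,0,0],-1],[[-0.005,0.03,-0.19],[0,0,0],-1],[[-0.005,0.04,-0.19],[0,0,0],-1],[[-0.005,0.04,-0.19],[0,0,0],-1],[[0,0,0],[0,0,0],-1]]'
python3 -m pendant '[[[0,0.01,0.22],[0,0,0],-1],[[0,0.01,0.22],[0,0,0],-1],[[0,0.01,0.22],[0,0,0],-1],[[0,0.01,0.22],[0,0,0],-1],[[0,0.01,0.22],[0,0,0],-1],[[0,0.01,0.22],[0,0,0],-1],[[0,0.01,0.22],[0,0,0],-1],[[0,0,0.16],[0,0,0],-1],[[0,0,0],[0,0,0],-1],[[0,0,0],[0,0,0],-1]]'
python3 - <<'E'
from h import *
W=bot.camera_params("wrist");i=bot.capture("wrist")
g=cv2.cvtColor(i,6)[150:300,280:292].mean(1);r=150+np.argmax(g<60);print(r,onz(W,286,r,94))
E
```

```text
[ 549.65295841 -133.84311814   94.        ]
time: 4.52
tool_pos: [550.9, -140.3, 74.6]
tcp_rot: [-3.141, -0.003, 1.743]
contact_force: [0.6, 2.8, 4.2]
grip_width: 0.5
finger_force: 2.4
time: 5.35
tool_pos: [551.6, -140.0, 127.1]
tcp_rot: [3.141, 0.001, 1.744]
contact_force: [0.5, -0.0, 0.0]
grip_width: 0.3
finger_force: 0.0
222 [ 548.48619345 -121.89655614   94.        ]
```

```bash
python3 -m pendant '[[[-0.01,0.02,-0.19],[0,0,0],-1],[[-0.005,0.03,-0.19],[0,0,0],-1],[[-0.005,0.03,-0.19],[0,0,0],-1],[[-0.005,0.03,-0.19],[0,0,0],-1],[[-0.005,0.03,-0.19],[0,0,0],-1],[[-0.005,0.03,-0.19],[0,0,0],-1],[[-0.005,0.03,-0.19],[0,0,0],-1],[[-0.005,0.04,-0.19],[0,0,0],-1],[[-0.005,0.04,-0.19],[0,0,0],-1],[[0,0,0],[0,0,0],-1]]'
python3 -m pendant '[[[0,0.01,0.22],[0,0,0],-1],[[0,0.01,0.22],[0,0,0],-1],[[0,0.01,0.22],[0,0,0],-1],[[0,0.01,0.22],[0,0,0],-1],[[0,0.01,0.22],[0,0,0],-1],[[0,0.01,0.22],[0,0,0],-1],[[0,0.01,0.22],[0,0,0],-1],[[0,0,0.16],[0,0,0],-1],[[0,0,0],[0,0,0],-1],[[0,0,0],[0,0,0],-1]]'
python3 - <<'E'
from h import *
W=bot.camera_params("wrist");i=bot.capture("wrist")
g=cv2.cvtColor(i,6)[150:300,280:292].mean(1);r=150+np.argmax(g<60);print(r,onz(W,286,r,94))
b=bright(bot.capture("side"))[215:315,270:370]
b=cv2.resize(b,None,fx=5.9,fy=5.9,interpolation=2);cv2.imwrite("pics/d3.png",b)
E
```

```text
time: 6.23
tool_pos: [549.4, -129.8, 74.3]
tcp_rot: [-3.14, -0.003, 1.744]
contact_force: [1.4, 3.1, 5.0]
grip_width: 0.3
finger_force: 2.3
time: 7.07
tool_pos: [550.1, -129.5, 126.8]
tcp_rot: [3.141, 0.001, 1.744]
contact_force: [0.5, -0.4, -0.8]
grip_width: 0.3
finger_force: 0.0
219 [ 546.65452403 -109.41904153   94.        ]
```

View pics/d3.png

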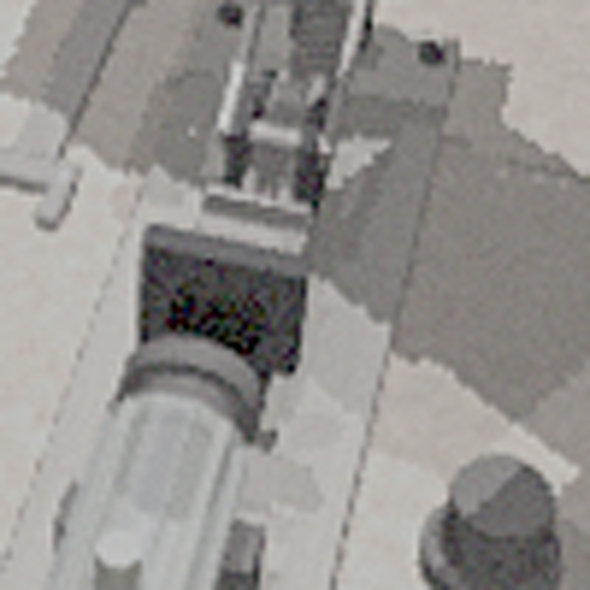

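```bash
python3 -m pendant '[[[-0.01,0.05,-0.19],[0,0,0],-1],[[-0.005,0.03,-0.19],[0,0,0],-1],[[-0.005,0.03,-0.19],[0,0,0],-1],[[-0.005,0.03,-0.19],[0,0,0],-1],[[-0.005,0.03,-0.19],[0,0,0],-1],[[-0.005,0.03,-0.19],[0,0,0],-1],[[-0.005,0.03,-0.19],[0,0,0],-1],[[-0.005,0.04,-0.19],[0,0,0],-1],[[-0.005,0.04,-0.19],[0,0,0],-1],[[0,0,0],[0,0,0],-1]]'
python3 -m pendant '[[[0,0.01,0.22],[0,0,0],-1],[[0,0.01,0.22],[0,0,0],-1],[[0,0.01,0.22],[0,0,0],-1],[[0,0.01,0.22],[0,0,0],-1],[[0,0.01,0.22],[0,0,0],-1],[[0,0.01,0.22],[0,0,0],-1],[[0,0.01,0.22],[0,0,0],-1],[[0,0,0.16],[0,0,0],-1],[[0,0,0],[0,0,0],-1],[[0,0,0],[0,0,0],-1]]'
python3 -m pendant '[[[-0.01,0.05,-0.19],[0,0,0],-1],[[-0.005,0.03,-0.19],[0,0,0],-1],[[-0.005,0.03,-0.19],[0,0,0],-1],[[-0.005,0.03,-0.19],[0,0,0],-1],[[-0.005,0.03,-0.19],[0,0,0],-1],[[-0.005,0.03,-0.19],[0,0,0],-1],[[-0.005,0.03,-0.1],[0,0,0],-1],[[0,0.0,0],[0,0,0],-1],[[0,0,0],[0,0,0],-1],[[0,0,0],[0,0,0],-1]]'
```

```text
time: 8.0
tool_pos: [547.9, -118.4, 74.0]
tcp_rot: [-3.141, -0.003, 1.744]
contact_force: [-0.4, 2.9, 5.1]
grip_width: 0.2
finger_force: 2.3
time: 8.83
tool_pos: [548.6, -118.1, 126.5]
tcp_rot: [3.141, 0.001, 1.744]
contact_force: [-0.6, -0.5, -0.0]
grip_width: 0.1
finger_force: 0.0
time: 9.67
tool_pos: [546.9, -110.6, 89.0]
tcp_rot: [-3.141, -0.001, 1.744]
contact_force: [0.7, -0.7, 3.0]
grip_width: 0.4
finger_force: 1.5
```

```bash
python3 -m pendant '[[[-0.005,0.03,-0.12],[0,0,0],-1],[[-0.005,0.03,-0.12],[0,0,0],-1],[[-0.005,0.03,-0.12],[0,0,0],-1],[[-0.005,0.03,-0.12],[0,0,0],-1],[[0,0,0],[0,0,0],-1],[[0,0,0],[0,0,0],-1],[[0,0,0],[0,0,0],-1],[[0,0.0,0],[0,0,0],-1],[[0,0,0],[0,0,0],-1],[[0,0,0],[0,0,0],-1]]'
python3 -m pendant '[[[0,0.01,0.22],[0,0,0],-1],[[0,0.01,0.22],[0,0,0],-1],[[0,0.01,0.22],[0,0,0],-1],[[0,0.01,0.22],[0,0,0],-1],[[0,0.01,0.22],[0,0,0],-1],[[0,0.01,0.22],[0,0,0],-1],[[0,0.01,0.22],[0,0,0],-1],[[0,0,0.16],[0,0,0],-1],[[0,0,0],[0,0,0],-1],[[0,0,0],[0,0,0],-1]]'
python3 - <<'E'
from h import *
W=bot.camera_params("wrist");i=bot.capture("wrist")
g=cv2.cvtColor(i,6)[150:300,280:292].mean(1);r=150+np.argmax(g<60);print(r,onz(W,286,r,94))
cv2.imwrite("pics/d5.png",bot.capture("side"))
b=bright(bot.capture("side"))[215:315,270:370]
b=cv2.resize(b,None,fx=5.9,fy=5.9,interpolation=2);cv2.imwrite("pics/d5c.png",b)
E
```

```text
time: 10.5
tool_pos: [546.7, -107.5, 76.1]
tcp_rot: [3.141, 0.001, 1.744]
contact_force: [-3.1, -0.4, 15.0]
grip_width: 0.6
finger_force: 7.3
time: 11.33
tool_pos: [546.6, -105.4, 125.7]
tcp_rot: [3.141, 0.0, 1.744]
contact_force: [0.0, -0.4, 0.0]
grip_width: 0.1
finger_force: 0.0
220 [543.27798689 -85.61876691  94.        ]
```

View pics/d5c.png

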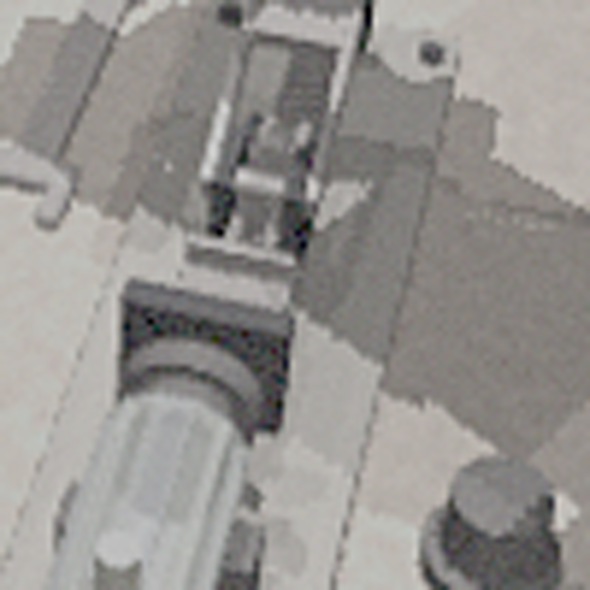

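```bash
python3 -m pendant '[[[-0.01,0.02,-0.19],[0,0,0],-1],[[-0.005,0.03,-0.19],[0,0,0],-1],[[-0.005,0.03,-0.15],[0,0,0],-1],[[-0.005,0.03,-0.13],[0,0,0],-1],[[-0.005,0.03,-0.12],[0,0,0],-1],[[-0.005,0.03,-0.12],[0,0,0],-1],[[-0.005,0.03,-0.12],[0,0,0],-1],[[-0.005,0.03,-0.12],[0,0,0],-1],[[0,0,0],[0,0,0],-1],[[0,0,0],[0,0,0],-1]]'
```

```text
time: 12.32
tool_pos: [546.9, -100.7, 92.8]
tcp_rot: [3.138, 0.005, 1.744]
contact_force: [-0.5, -7.4, 12.3]
grip_width: 0.4
finger_force: 5.4
```

```bash
python3 -m pendant '[[[-0.005,0.04,-0.1],[0,0,0],-1],[[-0.005,0.04,-0.1],[0,0,0],-1],[[-0.005,0.04,-0.1],[0,0,0],-1],[[-0.005,0.04,-0.1],[0,0,0],-1],[[-0.005,0.04,-0.1],[0,0,0],-1],[[0,0,-0.06],[0,0,0],-1],[[0,0,0],[0,0,0],-1],[[0,0,0],[0,0,0],-1],[[0,0,0],[0,0,0],-1],[[0,0,0],[0,0,0],-1]]'
```

```text
time: 13.15
tool_pos: [546.2, -94.6, 76.3]
tcp_rot: [3.138, 0.005, 1.744]
contact_force: [-0.0, -7.3, 13.3]
grip_width: 0.3
finger_force: 7.0
```

```bash
python3 -m pendant '[[[0,0.0,0.22],[0,0,0],-1],[[0,0.0,0.22],[0,0,0],-1],[[0,0.0,0.22],[0,0,0],-1],[[0,0,0.22],[0,0,0],-1],[[0,0,0.22],[0,0,0],-1],[[0,0,0.22],[0,0,0],-1],[[0,0,0.22],[0,0,0],-1],[[0,0,0.12],[0,0,0],-1],[[0,0,0],[0,0,0],-1],[[0,0,0],[0,0,0],-1]]'
python3 - <<'E'
from h import *
W=bot.camera_params("wrist");i=bot.capture("wrist")
g=cv2.cvtColor(i,6)[150:300,280:292].mean(1);r=150+np.argmax(g<60);print(r,onz(W,286,r,94))
b=bright(bot.capture("side"))[215:315,270:370]
b=cv2.resize(b,None,fx=5.9,fy=5.9,interpolation=2);cv2.imwrite("pics/d6c.png",b)
E
```

```text
time: 13.98
tool_pos: [544.7, -92.6, 124.7]
tcp_rot: [3.141, 0.001, 1.744]
contact_force: [0.6, -0.1, 2.2]
grip_width: 0.3
finger_force: 1.0
222 [541.51479144 -73.65153165  94.        ]
```

View pics/d6c.png

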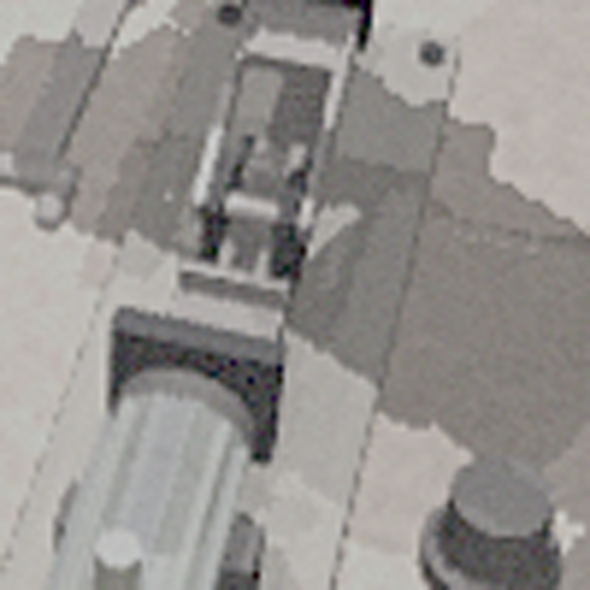

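```bash
python3 -m pendant '[[[0,0,0.15],[0,0,0],-1],[[0,0,0.15],[0,0,0],-1],[[0,-0.05,0],[0,0,0],-1],[[0,0,0],[0,0,0],-1],[[0,0,-0.15],[0,0,0],-1],[[0,0,-0.15],[0,0,0],-1],[[0,0,-0.06],[0,0,0],-1],[[0,0,-0.06],[0,0,0],-1],[[0,0,0],[0,0,0],-1],[[0,0,0],[0,0,0],-1]]'
```

```text
time: 14.92
tool_pos: [544.5, -93.9, 120.8]
tcp_rot: [-3.142, -0.0, 1.744]
contact_force: [-1.0, -1.1, 3.3]
grip_width: 0.5
finger_force: 1.1
```

```bash
python3 -m pendant '[[[0,0,-0.04],[0,0,0],-1],[[0,0,-0.04],[0,0,0],-1],[[0,0,-0.04],[0,0,0],-1],[[0,0.02,-0.02],[0,0,0],-1],[[0,0,0],[0,0,0],-1],[[0,0,0],[0,0,0],-1],[[0,0,0],[0,0,0],-1],[[0,0,0],[0,0,0],-1],[[0,0,0],[0,0,0],-1],[[0,0,0],[0,0,0],-1]]'
```

```text
time: 15.75
tool_pos: [544.8, -93.7, 117.2]
tcp_rot: [3.141, 0.001, 1.744]
contact_force: [-0.9, -2.1, 6.2]
grip_width: 0.3
finger_force: 2.6
```

```bash
python3 -m pendant '[[[0,0,-0.03],[0,0,0],-1],[[0,0,-0.03],[0,0,0],-1],[[0,0,0],[0,0,0],-1],[[0,0,0],[0,0,0],-1],[[0,0,0],[0,0,0],-1],[[0,0,0],[0,0,0],-1],[[0,0,0],[0,0,0],-1],[[0,0,0],[0,0,0],-1],[[0,0,0],[0,0,0],-1],[[0,0,0],[0,0,0],-1]]'
```

```text
time: 16.58
tool_pos: [544.9, -93.9, 115.7]
tcp_rot: [3.14, 0.001, 1.744]
contact_force: [-2.5, -2.2, 8.3]
grip_width: 0.3
finger_force: 3.5
```

```bash
python3 -m pendant '[[[0,0,-0.03],[0,0,0],-1],[[0,0,-0.03],[0,0,0],-1],[[0,0.02,-0.03],[0,0,0],-1],[[0,0,0],[0,0,0],-1],[[0,0,0],[0,0,0],-1],[[0,0,0],[0,0,0],-1],[[0,0,0],[0,0,0],-1],[[0,0,0],[0,0,0],-1],[[0,0,0],[0,0,0],-1],[[0,0,0],[0,0,0],-1]]'
```

```text
time: 17.42
tool_pos: [545.2, -93.8, 113.6]
tcp_rot: [3.14, 0.003, 1.744]
contact_force: [-1.9, -4.7, 12.6]
grip_width: 0.4
finger_force: 4.9
```

```bash
python3 -m pendant '[[[0,0,-0.03],[0,0,0],-1],[[0,0,-0.03],[0,0,0],-1],[[0,0.02,0],[0,0,0],-1],[[0,0,0],[0,0,0],-1],[[0,0,0],[0,0,0],-1],[[0,0,0],[0,0,0],-1],[[0,0,0],[0,0,0],-1],[[0,0,0],[0,0,0],-1],[[0,0,0],[0,0,0],-1],[[0,0,0],[0,0,0],-1]]'
```

```text
time: 18.25
tool_pos: [545.3, -93.4, 112.1]
tcp_rot: [3.139, 0.003, 1.744]
contact_force: [-3.7, -4.4, 12.0]
grip_width: 0.3
finger_force: 5.7
```

```bash
python3 -m pendant '[[[0,0,-0.03],[0,0,0],-1],[[0,0,-0.03],[0,0,0],-1],[[0,0.02,-0.03],[0,0,0],-1],[[0,0,0],[0,0,0],-1],[[0,0,0],[0,0,0],-1],[[0,0,0],[0,0,0],-1],[[0,0,0],[0,0,0],-1],[[0,0,0],[0,0,0],-1],[[0,0,0],[0,0,0],-1],[[0,0,0],[0,0,0],-1]]'
```

```text
time: 19.08
tool_pos: [545.5, -93.1, 109.7]
tcp_rot: [3.139, 0.004, 1.744]
contact_force: [-2.9, -5.4, 13.6]
grip_width: 0.5
finger_force: 6.4
```

```bash
python3 -m pendant '[[[0,0,-0.03],[0,0,0],-1],[[0,0,-0.03],[0,0,0],-1],[[0,0.02,-0.02],[0,0,0],-1],[[0,0,0],[0,0,0],-1],[[0,0,0],[0,0,0],-1],[[0,0,0],[0,0,0],-1],[[0,0,0],[0,0,0],-1],[[0,0,0],[0,0,0],-1],[[0,0,0],[0,0,0],-1],[[0,0,0],[0,0,0],-1]]'
```

```text
time: 19.92
tool_pos: [545.7, -93.0, 107.7]
tcp_rot: [3.138, 0.005, 1.744]
contact_force: [-4.7, -6.5, 16.7]
grip_width: 0.3
finger_force: 7.7
```

Climbing; continue in smaller steps.

```bash
python3 -m pendant '[[[0,0,-0.02],[0,0,0],-1],[[0,0,-0.02],[0,0,0],-1],[[0,0,0],[0,0,0],-1],[[0,0,0],[0,0,0],-1],[[0,0,0],[0,0,0],-1],[[0,0,0],[0,0,0],-1],[[0,0,0],[0,0,0],-1],[[0,0,0],[0,0,0],-1],[[0,0,0],[0,0,0],-1],[[0,0,0],[0,0,0],-1]]'
```

```text
time: 20.75
tool_pos: [545.7, -93.1, 106.7]
tcp_rot: [3.138, 0.005, 1.744]
contact_force: [-3.9, -7.4, 18.6]
grip_width: 0.4
finger_force: 8.4
```

```bash
python3 -m pendant '[[[0,0,-0.02],[0,0,0],-1],[[0,0,-0.02],[0,0,0],-1],[[0,0,0],[0,0,0],-1],[[0,0,0],[0,0,0],-1],[[0,0,0],[0,0,0],-1],[[0,0,0],[0,0,0],-1],[[0,0,0],[0,0,0],-1],[[0,0,0],[0,0,0],-1],[[0,0,0],[0,0,0],-1],[[0,0,0],[0,0,0],-1]]'
```

```text
time: 21.58
tool_pos: [545.8, -93.2, 105.7]
tcp_rot: [3.138, 0.005, 1.744]
contact_force: [-5.3, -8.2, 20.6]
grip_width: 0.4
finger_force: 9.0
```

```bash
python3 -m pendant '[[[0,0,-0.02],[0,0,0],-1],[[0,0,-0.01],[0,0,0],-1],[[0,0,0],[0,0,0],-1],[[0,0,0],[0,0,0],-1],[[0,0,0],[0,0,0],-1],[[0,0,0],[0,0,0],-1],[[0,0,0],[0,0,0],-1],[[0,0,0],[0,0,0],-1],[[0,0,0],[0,0,0],-1],[[0,0,0],[0,0,0],-1]]'
python3 - <<'E'
from h import *
b=bright(bot.capture("side"))[215:315,270:370]
b=cv2.resize(b,None,fx=5.9,fy=5.9,interpolation=2);cv2.imwrite("pics/d7c.png",b)
E
```

```text
time: 22.42
tool_pos: [545.8, -93.3, 104.9]
tcp_rot: [3.138, 0.005, 1.744]
contact_force: [-5.0, -8.6, 20.4]
grip_width: 0.5
finger_force: 9.6
```

View pics/d7c.png

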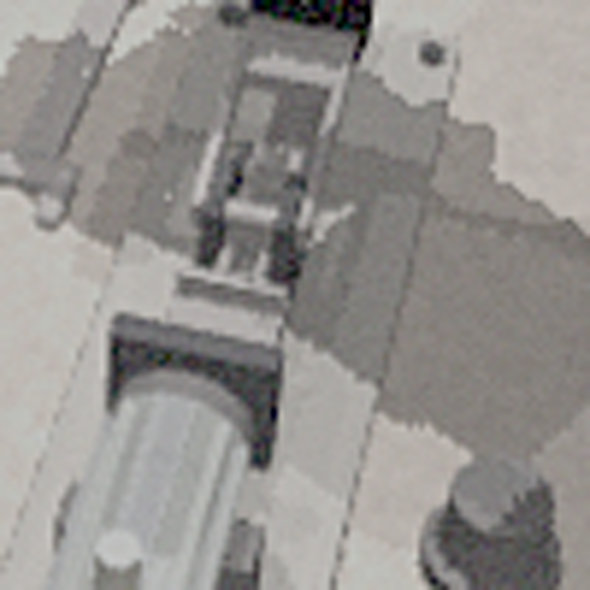

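```bash
python3 -m pendant '[[[0,0,-0.02],[0,0,0],-1],[[0,0,-0.02],[0,0,0],-1],[[0,0,0],[0,0,0],-1],[[0,0,0],[0,0,0],-1],[[0,0,0],[0,0,0],-1],[[0,0,0],[0,0,0],-1],[[0,0,0],[0,0,0],-1],[[0,0,0],[0,0,0],-1],[[0,0,0],[0,0,0],-1],[[0,0,0],[0,0,0],-1]]'
python3 - <<'E'
from h import *
D=bot.camera_params("side")
# cap flange top (z=94): predicted face at home unknown; list grey profile along clamp axis at flange top
M=[]
i=cv2.cvtColor(bot.capture("side"),6)
for s in range(84,124,2):
    y=s; x=528.5-.173*(y+18.7); u,v=proj(D,np.array([x,y,94.])); M.append((s,int(u),int(v),int(i[int(round(v)),int(round(u))])))
print(M)
E
```

```text
time: 23.3
tool_pos: [545.8, -93.3, 103.9]
tcp_rot: [3.138, 0.006, 1.744]
contact_force: [-5.6, -7.3, 21.4]
grip_width: 0.3
finger_force: 10.2
[(84, 302, 271, 55), (86, 302, 272, 55), (88, 302, 273, 60), (90, 302, 274, 49), (92, 301, 275, 20), (94, 301, 275, 7), (96, 301, 276, 44), (98, 300, 277, 77), (100, 300, 278, 77), (102, 300, 279, 87), (104, 300, 280, 84), (106, 299, 281, 91), (108, 299, 282, 114), (110, 299, 282, 121), (112, 298, 283, 124), (114, 298, 284, 124), (116, 298, 285, 122), (118, 298, 286, 122), (120, 297, 287, 120), (122, 297, 288, 121)]
```

```bash
python3 -m pendant '[[[0,0,0.15],[0,0,0],-1],[[0,0,0.2],[0,0,0],-1],[[0,0,0.25],[0,0,0],-1],[[0,0,0.3],[0,0,0],-1],[[0,0,0.4],[0,0,0],-1],[[0,0,0.4],[0,0,0],-1],[[0,0,0.3],[0,0,0],-1],[[0,0,0],[0,0,0],-1],[[0,0,0],[0,0,0],-1],[[0,0,0],[0,0,0],-1]]'
python3 -m pendant '[[[-0.09,0.5,0],[0,0,0],-1],[[-0.09,0.5,0],[0,0,0],-1],[[-0.09,0.5,0],[0,0,0],-1],[[-0.09,0.5,0],[0,0,0],-1],[[-0.09,0.5,0],[0,0,0],-1],[[-0.09,0.5,0],[0,0,0],-1],[[-0.07,0.4,0],[0,0,0],-1],[[0,0,0],[0,0,0],-1],[[0,0,0],[0,0,0],-1],[[0,0,0],[0,0,0],-1]]'
python3 - <<'E'
from h import *
cv2.imwrite("pics/w3.png",bright(bot.capture("wrist"),.8))
E
```

```text
time: 24.18
tool_pos: [544.1, -90.7, 160.0]
tcp_rot: [-3.14, -0.001, 1.744]
contact_force: [-1.3, -1.1, -0.1]
grip_width: 0.5
finger_force: 0.0
time: 25.02
tool_pos: [526.3, 10.9, 160.6]
tcp_rot: [-3.141, 0.0, 1.744]
contact_force: [-0.5, 0.3, -0.5]
grip_width: 0.4
finger_force: 0.0
```

View pics/w3.png

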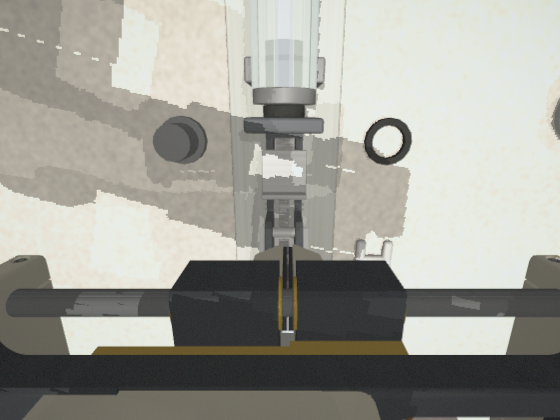

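Run:
```python
from h import *
W=bot.camera_params("wrist");i=cv2.cvtColor(bot.capture("wrist"),6)
print(list(zip(range(84,240,3),i[84:240:3,284])))
for n,u,v,z in(("flange rear top",284,104,72),("platefront",284,118,96),("platerear",284,132,96),("padL",263,175,54),("padR",306,175,54),("padfront",284,152,54),("padrear",284,193,54),("lip",284,193,64),("lip2",284,198,64),("rear54",284,199,54)):
    q=onz(W,u,v,z);o=np.array([528.5,-18.7]);d=q[:2]-o;print(n,q.round(1),"clamp",np.round([d@[-.171,.985],d@[-.985,-.171]],1))
print(bot.get_obs()["tool_pos"])
```

```text
[(84, np.uint8(193)), (87, np.uint8(163)), (90, np.uint8(173)), (93, np.uint8(175)), (96, np.uint8(174)), (99, np.uint8(176)), (102, np.uint8(136)), (105, np.uint8(50)), (108, np.uint8(52)), (111, np.uint8(51)), (114, np.uint8(49)), (117, np.uint8(55)), (120, np.uint8(113)), (123, np.uint8(116)), (126, np.uint8(115)), (129, np.uint8(109)), (132, np.uint8(79)), (135, np.uint8(52)), (138, np.uint8(95)), (141, np.uint8(101)), (144, np.uint8(112)), (147, np.uint8(97)), (150, np.uint8(118)), (153, np.uint8(123)), (156, np.uint8(123)), (159, np.uint8(220)), (162, np.uint8(225)), (165, np.uint8(221)), (168, np.uint8(223)), (171, np.uint8(220)), (174, np.uint8(221)), (177, np.uint8(122)), (180, np.uint8(120)), (183, np.uint8(123)), (186, np.uint8(119)), (189, np.uint8(121)), (192, np.uint8(82)), (195, np.uint8(119)), (198, np.uint8(112)), (201, np.uint8(96)), (204, np.uint8(104)), (207, np.uint8(103)), (210, np.uint8(109)), (213, np.uint8(95)), (216, np.uint8(87)), (219, np.uint8(86)), (222, np.uint8(106)), (225, np.uint8(87)), (228, np.uint8(103)), (231, np.uint8(134)), (234, np.uint8(127)), (237, np.uint8(136))]
flange rear top [509.9  96.5  72. ] clamp [116.6  -1.4]
platefront [511.7  87.4  96. ] clamp [107.3  -1.6]
platerear [513.2  78.7  96. ] clamp [98.6 -1.6]
padL [502.1  40.   54. ] clamp [62.3 16. ]
padR [536.6  46.   54. ] clamp [ 62.4 -19. ]
padfront [515.8  61.2  54. ] clamp [80.9 -1.2]
padrear [521.5  28.   54. ] clamp [47.2 -1.1]
lip [521.1  30.5  64. ] clamp [49.7 -1.2]
lip2 [521.8  26.5  64. ] clamp [45.6 -1.2]
rear54 [522.3  23.   54. ] clamp [42.1 -1.1]
[526.3411873   10.4833573  160.69139511]
```

```bash
python3 -m pendant '[[[-0.09,0.41,0],[0,0,0],-1],[[-0.09,0.41,0],[0,0,0],-1],[[-0.09,0.41,0],[0,0,0],-1],[[0,0,-0.4],[0,0,0],-1],[[0,0,-0.5],[0,0,0],-1],[[0,0,-0.5],[0,0,0],-1],[[0,0,-0.5],[0,0,0],-1],[[0,0,-0.5],[0,0,0],-1],[[0,0,-0.3],[0,0,0],-1],[[0,0,0],[0,0,0],-1]]'
```

```text
time: 25.95
tool_pos: [516.7, 49.0, 78.1]
tcp_rot: [-3.138, -0.001, 1.744]
contact_force: [-0.8, -0.1, 1.5]
grip_width: 0.6
finger_force: 0.0
```

```bash
python3 -m pendant '[[[0,0,-0.06],[0,0,0],-1],[[0,0,-0.06],[0,0,0],-1],[[0,0,-0.06],[0,0,0],-1],[[0,0,-0.06],[0,0,0],-1],[[0,0,-0.05],[0,0,0],-1],[[0,0,-0.05],[0,0,0],-1],[[0,0,0],[0,0,0],-1],[[0,0,0],[0,0,0],-1],[[0,0,0],[0,0,0],-1],[[0,0,0],[0,0,0],-1]]'
```

```text
time: 26.78
tool_pos: [518.3, 48.1, 69.9]
tcp_rot: [3.141, -0.0, 1.743]
contact_force: [-0.9, 3.0, 4.5]
grip_width: 0.5
finger_force: 2.2
```

```bash
python3 -m pendant '[[[0,0,-0.04],[0,0,0],-1],[[0,0,-0.04],[0,0,0],-1],[[0,0,-0.04],[0,0,0],-1],[[0,0,-0.03],[0,0,0],-1],[[0,0,0],[0,0,0],-1],[[0,0,0],[0,0,0],-1],[[0,0,0],[0,0,0],-1],[[0,0,0],[0,0,0],-1],[[0,0,0],[0,0,0],-1],[[0,0,0],[0,0,0],-1]]'
```

```text
time: 27.62
tool_pos: [518.4, 48.2, 65.7]
tcp_rot: [3.141, -0.0, 1.744]
contact_force: [-1.6, 3.1, 8.6]
grip_width: 0.8
finger_force: 4.3
```

```bash
python3 -m pendant '[[[0,0,-0.03],[0,0,0],-1],[[0,0,-0.03],[0,0,0],-1],[[0,0,-0.01],[0,0,0],-1],[[0,0,0],[0,0,0],-1],[[0,0,0],[0,0,0],-1],[[0,0,0],[0,0,0],-1],[[0,0,0],[0,0,0],-1],[[0,0,0],[0,0,0],-1],[[0,0,0],[0,0,0],-1],[[0,0,0],[0,0,0],-1]]'
```

```text
time: 28.45
tool_pos: [518.4, 48.2, 63.7]
tcp_rot: [3.14, -0.0, 1.744]
contact_force: [-1.3, 2.2, 9.2]
grip_width: 0.4
finger_force: 4.7
```

```bash
python3 -m pendant '[[[0,0,-0.03],[0,0,0],-1],[[0,0,-0.03],[0,0,0],-1],[[0,0,0],[0,0,0],-1],[[0,0,0],[0,0,0],-1],[[0,0,0],[0,0,0],-1],[[0,0,0],[0,0,0],-1],[[0,0,0],[0,0,0],-1],[[0,0,0],[0,0,0],-1],[[0,0,0],[0,0,0],-1],[[0,0,0],[0,0,0],-1]]'
```

```text
time: 29.28
tool_pos: [518.5, 48.1, 62.6]
tcp_rot: [3.14, 0.0, 1.744]
contact_force: [-4.1, 2.8, 15.6]
grip_width: 0.4
finger_force: 8.0
```

```bash
python3 -m pendant '[[[0.007,-0.04,0],[0,0,0],-1],[[0.01,-0.06,0],[0,0,0],-1],[[0.015,-0.09,0],[0,0,0],-1],[[0.017,-0.1,0],[0,0,0],-1],[[0.017,-0.1,0],[0,0,0],-1],[[0.017,-0.1,0],[0,0,0],-1],[[0.017,-0.1,0],[0,0,0],-1],[[0.015,-0.09,0],[0,0,0],-1],[[0.007,-0.04,0],[0,0,0],-1],[[0,0,0],[0,0,0],-1]]'
```

```text
time: 30.12
tool_pos: [522.2, 26.1, 62.7]
tcp_rot: [3.14, 0.001, 1.743]
contact_force: [-3.5, 0.3, 15.3]
grip_width: 0.2
finger_force: 7.7
```

```bash
python3 -m pendant '[[[0.007,-0.04,0],[0,0,0],-1],[[0.01,-0.06,0],[0,0,0],-1],[[0.015,-0.09,0],[0,0,0],-1],[[0.017,-0.1,0],[0,0,0],-1],[[0.017,-0.1,0],[0,0,0],-1],[[0.017,-0.1,0],[0,0,0],-1],[[0.017,-0.1,0],[0,0,0],-1],[[0.015,-0.09,0],[0,0,0],-1],[[0.007,-0.04,0],[0,0,0],-1],[[0,0,0],[0,0,0],-1]]'
python3 - <<'E'
from h import *
D=bot.camera_params("side");print(bot.get_obs()["tool_pos"])
i=cv2.cvtColor(bot.capture("side"),6)
# dark plate front face centroid near clamp axis
h=cv2.imread("pics/d5.png",0)
for n,im in(("5",h),("now",i)):
    p=[]
    for s in range(0,110,3):
        x=528.5-.173*(s+18.7)-18; u,v=proj(D,np.array([x,s,96.])); p.append((s,int(im[int(round(v)),int(round(u))])))
    print(n,p)
E
```

```text
time: 30.95
tool_pos: [525.9, 4.4, 62.7]
tcp_rot: [3.14, 0.001, 1.743]
contact_force: [-4.4, 0.8, 15.1]
grip_width: 0.4
finger_force: 7.7
[525.87728979   4.4317704   62.65444285]
5 [(0, 20), (3, 16), (6, 22), (9, 43), (12, 32), (15, 50), (18, 54), (21, 18), (24, 23), (27, 26), (30, 28), (33, 36), (36, 19), (39, 23), (42, 39), (45, 105), (48, 98), (51, 53), (54, 73), (57, 120), (60, 115), (63, 125), (66, 64), (69, 53), (72, 54), (75, 25), (78, 17), (81, 20), (84, 30), (87, 20), (90, 37), (93, 76), (96, 64), (99, 64), (102, 35), (105, 30), (108, 47)]
now [(0, 32), (3, 7), (6, 21), (9, 5), (12, 16), (15, 18), (18, 42), (21, 83), (24, 71), (27, 73), (30, 73), (33, 14), (36, 40), (39, 56), (42, 49), (45, 30), (48, 21), (51, 23), (54, 19), (57, 27), (60, 18), (63, 9), (66, 5), (69, 2), (72, 12), (75, 36), (78, 36), (81, 32), (84, 18), (87, 22), (90, 23), (93, 32), (96, 22), (99, 18), (102, 47), (105, 60), (108, 57)]
```

```bash
python3 -m pendant '[[[0.007,-0.04,0],[0,0,0],-1],[[0.01,-0.06,0],[0,0,0],-1],[[0.015,-0.09,0],[0,0,0],-1],[[0.017,-0.1,0],[0,0,0],-1],[[0.017,-0.1,0],[0,0,0],-1],[[0.017,-0.1,0],[0,0,0],-1],[[0.015,-0.09,0],[0,0,0],-1],[[0.01,-0.06,0],[0,0,0],-1],[[0.003,-0.02,0],[0,0,0],-1],[[0,0,0],[0,0,0],-1]]'
```

```text
time: 31.83
tool_pos: [529.2, -15.3, 62.7]
tcp_rot: [3.14, 0.001, 1.744]
contact_force: [-3.4, 1.3, 15.0]
grip_width: 0.5
finger_force: 7.7
```

```bash
python3 -m pendant '[[[0.006,-0.034,0],[0,0,0],-1],[[0.006,-0.034,0],[0,0,0],-1],[[0.006,-0.034,0],[0,0,0],-1],[[0.006,-0.034,0],[0,0,0],-1],[[0,0,0],[0,0,0],-1],[[0,0,0],[0,0,0],-1],[[0,0,0],[0,0,0],-1],[[0,0,0],[0,0,0],-1],[[0,0,0],[0,0,0],-1],[[0,0,0],[0,0,0],-1]]'
```

```text
time: 32.67
tool_pos: [529.9, -19.3, 62.7]
tcp_rot: [3.14, 0.001, 1.744]
contact_force: [-3.8, 1.2, 16.1]
grip_width: 0.2
finger_force: 7.7
```

```bash
python3 -m pendant '[[[0.006,-0.034,0],[0,0,0],-1],[[0.006,-0.034,0],[0,0,0],-1],[[0.003,-0.02,0],[0,0,0],-1],[[0,0,0],[0,0,0],-1],[[0,0,0],[0,0,0],-1],[[0,0,0],[0,0,0],-1],[[0,0,0],[0,0,0],-1],[[0,0,0],[0,0,0],-1],[[0,0,0],[0,0,0],-1],[[0,0,0],[0,0,0],-1]]'
```

```text
time: 33.5
tool_pos: [530.3, -21.9, 62.7]
tcp_rot: [3.14, 0.001, 1.744]
contact_force: [-3.5, 1.7, 15.3]
grip_width: 0.1
finger_force: 7.8
```

```bash
python3 -m pendant '[[[0.005,-0.03,0],[0,0,0],-1],[[0.005,-0.03,0],[0,0,0],-1],[[0.005,-0.03,0],[0,0,0],-1],[[0,0,0],[0,0,0],-1],[[0,0,0],[0,0,0],-1],[[0,0,0],[0,0,0],-1],[[0,0,0],[0,0,0],-1],[[0,0,0],[0,0,0],-1],[[0,0,0],[0,0,0],-1],[[0,0,0],[0,0,0],-1]]'
```

```text
time: 34.33
tool_pos: [530.8, -24.6, 62.7]
tcp_rot: [3.14, 0.001, 1.744]
contact_force: [-4.0, 1.8, 15.0]
grip_width: 0.3
finger_force: 7.7
```

```bash
python3 -m pendant '[[[0.004,-0.025,0],[0,0,0],-1],[[0.004,-0.025,0],[0,0,0],-1],[[0.004,-0.025,0],[0,0,0],-1],[[0,0,0],[0,0,0],-1],[[0,0,0],[0,0,0],-1],[[0,0,0],[0,0,0],-1],[[0,0,0],[0,0,0],-1],[[0,0,0],[0,0,0],-1],[[0,0,0],[0,0,0],-1],[[0,0,0],[0,0,0],-1]]'
```

```text
time: 35.17
tool_pos: [531.1, -26.8, 62.7]
tcp_rot: [3.14, 0.001, 1.744]
contact_force: [-3.0, 1.8, 14.8]
grip_width: 0.6
finger_force: 7.8
```

```bash
python3 -m pendant '[[[0.005,-0.03,0],[0,0,0],-1],[[0.005,-0.03,0],[0,0,0],-1],[[0.005,-0.03,0],[0,0,0],-1],[[0,0,0],[0,0,0],-1],[[0,0,0],[0,0,0],-1],[[0,0,0],[0,0,0],-1],[[0,0,0],[0,0,0],-1],[[0,0,0],[0,0,0],-1],[[0,0,0],[0,0,0],-1],[[0,0,0],[0,0,0],-1]]'
```

```text
time: 36.0
tool_pos: [531.6, -29.6, 62.7]
tcp_rot: [3.14, 0.001, 1.744]
contact_force: [-3.6, 2.1, 15.3]
grip_width: 0.4
finger_force: 7.7
```

```bash
python3 -m pendant '[[[0.004,-0.025,0],[0,0,0],-1],[[0.004,-0.025,0],[0,0,0],-1],[[0.004,-0.025,0],[0,0,0],-1],[[0,0,0],[0,0,0],-1],[[0,0,0],[0,0,0],-1],[[0,0,0],[0,0,0],-1],[[0,0,0],[0,0,0],-1],[[0,0,0],[0,0,0],-1],[[0,0,0],[0,0,0],-1],[[0,0,0],[0,0,0],-1]]'
```

```text
time: 36.83
tool_pos: [531.7, -30.6, 62.7]
tcp_rot: [3.14, -0.001, 1.744]
contact_force: [-4.4, 8.1, 17.1]
grip_width: -0.0
finger_force: 9.0
```

```bash
python3 -m pendant '[[[0.003,-0.02,0],[0,0,0],-1],[[0.003,-0.02,0],[0,0,0],-1],[[0,0,0],[0,0,0],-1],[[0,0,0],[0,0,0],-1],[[0,0,0],[0,0,0],-1],[[0,0,0],[0,0,0],-1],[[0,0,0],[0,0,0],-1],[[0,0,0],[0,0,0],-1],[[0,0,0],[0,0,0],-1],[[0,0,0],[0,0,0],-1]]'
```

```text
time: 37.67
tool_pos: [531.7, -30.8, 62.6]
tcp_rot: [3.14, -0.002, 1.743]
contact_force: [-4.0, 11.4, 17.4]
grip_width: 0.6
finger_force: 10.1
```

```bash
python3 -m pendant '[[[0,0,0.05],[0,0,0],-1],[[0,0,0.1],[0,0,0],-1],[[0,0,0.15],[0,0,0],-1],[[0,0,0.3],[0,0,0],-1],[[0,0,0.6],[0,0,0],-1],[[0,0,0.8],[0,0,0],-1],[[0,0,0.8],[0,0,0],-1],[[0,0,0.8],[0,0,0],-1],[[0,0,0.4],[0,0,0],-1],[[0,0,0],[0,0,0],-1]]'
python3 - <<'E'
from h import *
W=bot.camera_params("wrist");i=cv2.cvtColor(bot.capture("wrist"),6)
cv2.imwrite("pics/w9.png",i);print(bot.get_obs()["tool_pos"])
print(list(zip(range(60,250,3),i[60:250:3,286].tolist())))
D=bot.camera_params("side");b=bot.capture("side");cv2.imwrite("pics/d9.png",b)
i=cv2.cvtColor(b,6)
print([(s,int(i[tuple(np.round(proj(D,np.array([528.5-.173*(s+18.7),s,94.]))).astype(int)[::-1])])) for s in range(84,124,2)])
S=cv2.imread("pics/side0.png",0)
print([(s,int(S[tuple(np.round(proj(D,np.array([528.5-.173*(s+18.7),s,94.]))).astype(int)[::-1])])) for s in range(74,124,2)])
E
```

```text
time: 38.5
tool_pos: [533.1, -33.5, 184.3]
tcp_rot: [3.136, 0.003, 1.743]
contact_force: [0.9, 0.1, 0.0]
grip_width: 0.3
finger_force: 0.0
[532.25992349 -33.31298614 182.36132   ]
[(60, 172), (63, 209), (66, 186), (69, 189), (72, 181), (75, 171), (78, 207), (81, 193), (84, 186), (87, 213), (90, 174), (93, 209), (96, 195), (99, 188), (102, 211), (105, 173), (108, 193), (111, 190), (114, 193), (117, 190), (120, 156), (123, 111), (126, 97), (129, 128), (132, 126), (135, 128), (138, 122), (141, 98), (144, 113), (147, 112), (150, 138), (153, 25), (156, 44), (159, 46), (162, 45), (165, 43), (168, 64), (171, 105), (174, 98), (177, 95), (180, 62), (183, 103), (186, 88), (189, 125), (192, 125), (195, 161), (198, 156), (201, 152), (204, 141), (207, 138), (210, 141), (213, 139), (216, 140), (219, 154), (222, 137), (225, 83), (228, 151), (231, 98), (234, 132), (237, 125), (240, 92), (243, 92), (246, 90), (249, 36)]
[(84, 94), (86, 94), (88, 67), (90, 69), (92, 83), (94, 92), (96, 87), (98, 77), (100, 77), (102, 87), (104, 85), (106, 91), (108, 111), (110, 121), (112, 120), (114, 119), (116, 118), (118, 118), (120, 120), (122, 115)]
[(74, 24), (76, 16), (78, 34), (80, 2), (82, 29), (84, 65), (86, 65), (88, 87), (90, 85), (92, 92), (94, 60), (96, 28), (98, 56), (100, 56), (102, 84), (104, 82), (106, 86), (108, 113), (110, 131), (112, 116), (114, 107), (116, 114), (118, 114), (120, 123), (122, 118)]
```

Run:
```python
from h import *
W=bot.camera_params("wrist")
for r in(168,180):
    d=onz(W,286,r,96)[:2]-[528.5,-18.7];print(d@[-.171,.985])
print(bot.get_obs()["contact_force"],bot.get_obs()["time"]);print(bot.close_job())
```

```text
27.7300869640336
18.70960129370463
[-0.26989202  0.44513963 -0.91785994] 38.6
the job is handed in; nothing more can be done
None
```

The job is handed in at 38.6 s. The end cap is fully home: it moved about 14 mm in the side camera, and the trigger went hard at about 21 N. I then held the release down, slid the jaw back to its stop, and lifted the gripper clear. The highest force I read was about 23 N (readings only at the end of each move), and I saw no contact with the other bench items, though I did not re-measure them.

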